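# Fit the S-hook into the eye of a pulley weight

### The job

Get the pulley weight ready for the cord: thread either bow of the steel S-hook through the eye on the weight, turning the hook along its curve until the eye sits in the bottom of the bow. Then tug the hook along its shank, away from the eye, with about 10 N to make sure it has caught, and leave it lying on top of the weight, still in the eye. Don't force it (stay below 13 N), don't drag the weight along the table, and leave the other things alone.

Things in the scene. Friction and masses are not known exactly. Their poses are not given: they have to be found in the camera images.
- hook: steel S-hook lying flat, 9 mm round bar, 131 mm long, 0.14 kg; straight shank with a black grip sleeve, and at each end an equal bow, bent round as in a letter S; never upside down. Origin under its middle, on the sleeve's underside; x along the shank, z up. The bar's centre line lies 10 mm above the origin; the shank runs from x = -35 to +35 mm at y = 0.
- hook_center (a point): middle of the hook's black grip sleeve (50 mm long, 18 wide, 20 high, the part to hold), 10 mm above its underside; axes as hook
- bow_a (a point): bottom (farthest point) of bow A on the bar's centre line, at (61, 26, 10) mm in hook. Bow A is an arc of radius 26 mm about (35, 26): it leaves the shank at (35, 0), passes (61, 26) and ends, after 170 degrees, in a round tip at (39.5, 51.6) that points back in -x. Either bow may be used.
- bow_b (a point): bottom of bow B, at (-61, -26, 10) mm in hook; bow B is bow A turned half a turn about z, its tip at (-39.5, -51.6), pointing in +x
- throat_a (a point): point on the bar's centre line of bow A, half-way from its tip to its bottom, at (53.4, 44.4, 10) mm in hook
- throat_b (a point): the same on bow B, at (-53.4, -44.4, 10) mm in hook
- weight: pulley weight: a loose grey cast disc, 150 mm across, 28 mm thick, about 3.3 kg, standing flat on the table; it slides if pushed too hard. A steel eye stands upright on the middle of its top. Origin under its centre, z up; x is the axis of the eye's hole (horizontal): the ring lies in the y-z plane.
- eye_center (a point): centre of the eye's hole, 46 mm above the table. Hole diameter 13.5 mm, ring bar 8 mm thick, outside diameter 29.5 mm; below it a collar 28 mm across, 5 mm high. The 9 mm hook bar passes along x (either way) with only about 2 mm of play all round. Axes as weight.
- sandglass_center (a point): middle of a sandglass, 60 mm across and 140 mm high; a bystander
- jar_center (a point): middle of a white plastic jar, 52 mm across and 85 mm high; a bystander
- handpiece_center (a point): middle of a cream electrode handpiece (310 mm long, along y) lying on its grey rest (70 x 160 mm); height 77 mm; a bystander
There are look-alikes about, which are no part of the job. Several things look just like the hook: the one meant starts farthest to the robot's right.

How it is judged:
By the outcome, as a careful person would: the job done as asked, in the order asked, and still so for the second after the job is handed in, with the robot touching nothing.
It also fails if it takes over 64 s, if anything falls off the work surface, if the arm or the gripper's body presses on something with over 40 N, if the wrist force passes 120 N, or if a joint passes its speed limit or range.

### The arm

A 6-joint arm with a two-finger parallel gripper is mounted at the origin on the work surface. World frame = base frame: x ahead of the robot, y to its left, z up, the work surface at z = 0. Lengths are in m, angles in rad, forces in N, time in s.
With the tool pointing down it reaches from about 0.35 to 0.975 m from the base axis. Payload 4.9 kg.
Tool frame: the origin (TCP) lies midway between the tips of the shut fingers; the grasp point (between the pads) lies 19 mm behind it; x points along the fingers, z is the direction in which the jaws open and shut, and the axes are right-handed (so a half turn about x gives the same grasp; the last joint's range is limited). The gripper opens to 85 mm and grips with 20 to 120 N. Pads are 22 mm wide; open, the fingers measure 114 mm over their backs; the gripper's body (76 mm by 85 mm) begins 54 mm behind the grasp point. The pads swing forward as they close: fully open they stand 13 mm farther back than shut.
Start: joints at [-1.435, 0.053, 1.613, -0, 1.476, -0.119], TCP at [0.158, -0.605, 0.231] pointing down, gripper open.
Joint ranges: [-3.01, 3.01], [-1.01, 2.22], [0.06, 2.58], [-1.02, 4.17], [0.09, 2.62], [-3.14, 3.14]. Speed limits (rad/s): [2.57, 2.57, 3.14, 3.14, 3.14, 3.14].

### API

Orientations are given as a unit quaternion [w, x, y, z].
In Python, from plant import state, cams, workorder, nets gives the robot as it stands.
- The arm moves only by the tool play_rows, never from a script. Its argument "motion" is a list of rows, each a list of 3 entries, a list of its own where there are three numbers: the closure, from -1 (fully open) to 1 (shut), then the shift along the world's x, y, z in m, then the turn about the world's z in rad. A call has 1 to 5 rows; each row is the pose to reach, as a shift and turn from the pose commanded when the call began; what a row does not reach only later rows make up. A row lasts 1/10 s, in which the tool goes at most 50 mm and 8.59 degrees, less where a joint would pass 70% of its speed; a pose out of reach is approached as far as the arm can. A call with a gripper value outside its range is refused whole. The fingers move at their own pace and stop on an object; the grip force is fixed at half the most. Time passes only in rows, so rows that repeat a pose let the fingers close. It gives the time, the measured TCP pose, the force and the opening at its end, in the units of the state.
- state(): the state, without advancing time (a new reading comes with each control period).
- cams.grab_frame(name): name is "side" or "top" or "wrist"; returns (picture, depth): 420x560x3 uint8, red, green, blue; 420x560 float32, m along the optical axis (not along the pixel's ray), 0 where there is no reading.
- cams.camera_info(name): a dict with "K" (3x3 intrinsics, pixels), "rvec" (rotation vector, rad) and "tvec" (3), from world to camera coordinates, as OpenCV has them. Camera axes: x right, y down, z forward; pixel columns grow to the right and rows downward; lengths in m; the calibration is good to about 2 mm. A picture is of the moment at which its call begins: read the wrist's pose just before it. camera_info takes no time and is no camera call; for the wrist camera it gives the pose at the moment of the call.
- workorder.job_done(): hands the job in, once; it reports no verdict.
Trained networks look in the newest picture that a camera, given by its name, has taken for a name from the list of things; names that differ only in an ending like _2 or _b are one class to them, and where a whole thing is asked for, a point or a joint stands for the part that bears it (a point fixed in the world has none). Each returns a list of dicts, best first, with "score" (0 to 1); they miss things now and then, are a little off and sometimes report something else, mostly with a low value. They report only what shows in the picture. A call takes as long as a camera call. They do not tell look-alikes from the thing itself.
- nets.recognise(camera, target): "at" ([x, y, z] in m, in world coordinates, good to about 4 mm: the middle of the surface that is visible of it).
- nets.landmark_of(camera, target): "at" ([x, y, z] in m, in world coordinates, good to about 4 mm: a listed point, or the origin of a listed thing).
The state is a dict: "time": time; "joint_pos": joint angles; "joint_vel": joint speeds; "joint_efforts": joint torques, N m; "tool_pos": TCP position; "tool_rot": TCP orientation; "contact_force": force on the tool from outside, world axes, zero at the start; "ft_torque": the same for the moment, N m; "gripper_width": opening from 0.0 (shut) to 1.0 (fully open).
Only numpy, scipy, OpenCV 4.12 (cv2) and the standard library are available. Lean on these libraries where they do the work, as an engineer would, in place of code of your own. Each camera call takes 0.05 s, during which the arm holds its last target.

## Working session

There is one attempt and no reset: what is moved stays moved. The work goes in short steps, Python scripts to look and compute and a tool call to move; the robot and the scene stay as the last step left them, time stands still between calls to the robot, and variables do not carry over. Pictures are saved under pics/ and viewed, and the job is handed in when it is done.

Besides the shell and the picture viewer there is one more tool, called after ">>>" as name(argument=value, ...) on one line, values as JSON. play_rows: Moves the arm, as the interface text tells. Its arguments: {"type":"object","properties":{"motion":{"type":"array","items":{"type":"array"}}},"required":["motion"]}

```bash
ls; mkdir -p pics; cat > h.py <<'E'
import numpy as np, cv2
from plant import state, cams, workorder, nets
def snap(c,name):
    im,d=cams.grab_frame(c); cv2.imwrite(f'pics/{name}.png',im[:,:,::-1]); np.savez(f'pics/{name}.npz',im=im,d=d,**{k:np.array(v) for k,v in cams.camera_info(c).items() if k in('K','rvec','tvec')})
    return im,d
def px2w(name,u,v,z=None):
    f=np.load(f'pics/{name}.npz');K=f['K'];R=cv2.Rodrigues(f['rvec'])[0];t=f['tvec'].reshape(3)
    ray=np.linalg.inv(K)@np.array([u,v,1.])
    C=-R.T@t; r=R.T@ray
    if z is None: return C+r*f['d'][int(round(v)),int(round(u))]
    return C+r*(z-C[2])/r[2]
E
python3 - <<'E'
from h import *
print(state())
for c in('top','side'): snap(c,c+'0')
snap('wrist','wrist0')
E
```

```text
pics
{'time': 0.0, 'joint_pos': array([-1.43499353e+00,  5.33762793e-02,  1.61430321e+00,  2.12379321e-05,
        1.47601214e+00, -1.18979262e-01]), 'joint_vel': array([ 0.00086528, -0.00075798,  0.00118417,  0.00181521,  0.00358512,
       -0.00025191]), 'joint_efforts': array([ 2.70475011e-04, -3.93687451e+01, -3.70170879e+01, -2.77263064e-05,
        7.11252593e-03,  7.60346410e-06]), 'tool_pos': array([ 0.15745439, -0.60419055,  0.23004549]), 'tool_rot': array([ 0.55894709,  0.43295096,  0.55999489, -0.43189968]), 'contact_force': array([-0.0272117 ,  0.1032113 , -0.04744864]), 'ft_torque': array([-0.04474737, -0.0224091 ,  0.03580828]), 'gripper_width': 1.0044985238010922}
```

View pics/top0.png

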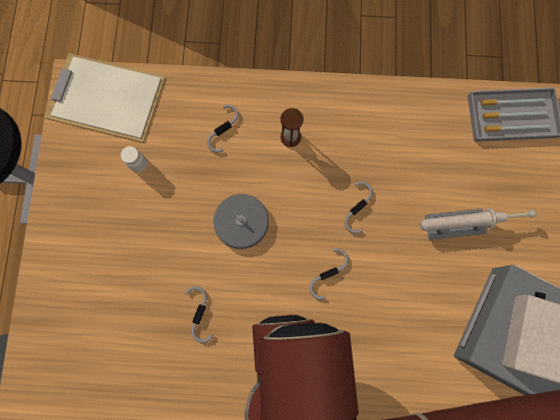

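View pics/side0.png

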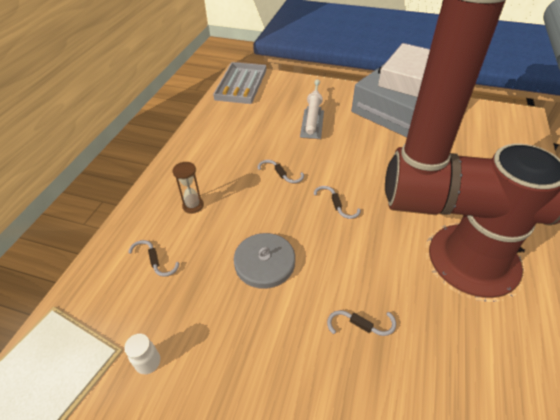

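View pics/wrist0.png

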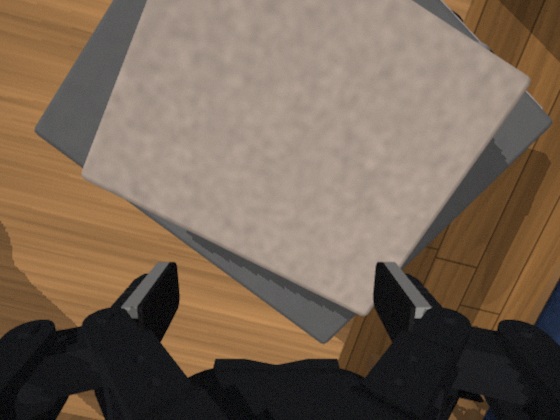

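The top view (image right is −y, up is +x) shows four hooks. The rightmost is at about (358,208), the weight at (241,221), and the arm covers the bottom middle.

```bash
python3 - <<'E'
from h import *
for n,u,v in [('hookR',358,208),('hook2',329,273),('weight',230,235),('eye',241,220),('sand',291,118),('jar',131,155),('hand',460,222),('h3',223,129),('h4',199,314),('table',300,190)]:
    print(n,px2w('top0',u,v).round(3))
im=cv2.imread('pics/top0.png')
cv2.imwrite('pics/c1.png',cv2.resize(im[160:270,190:400],None,fx=3.8,fy=3.8,interpolation=cv2.INTER_CUBIC))
for n in('hook','hook_center','bow_a','bow_b','weight','eye_center'):
    print(n,[(np.round(r['at'],4).tolist(),round(r['score'],2)) for r in nets.landmark_of('top',n)])
E
```

```text
hookR [ 0.539 -0.158  0.019]
hook2 [ 0.359 -0.085  0.022]
weight [0.445 0.183 0.028]
eye [0.482 0.154 0.058]
sand [0.739 0.037 0.14 ]
jar [0.636 0.454 0.086]
hand [ 0.505 -0.415  0.07 ]
h3 [0.746 0.226 0.022]
h4 [0.235 0.25  0.017]
table [ 0.586  0.001 -0.002]
hook [([0.2377, 0.2472, 0.002], 0.84), ([0.3614, -0.0848, -0.0035], 0.66), ([0.7543, 0.2281, -0.0026], 0.65), ([0.5459, -0.1608, 0.0052], 0.6)]
hook_center [([0.2343, 0.2534, 0.0082], 0.85), ([0.3578, -0.0846, 0.0102], 0.84), ([0.5449, -0.1577, 0.0072], 0.79), ([0.7545, 0.232, 0.0065], 0.78), ([0.545, -0.1592, 0.0019], 0.72)]
bow_a [([0.1734, 0.2435, 0.0099], 0.94), ([0.8148, 0.2002, 0.0116], 0.8), ([0.6096, -0.1852, 0.0146], 0.78), ([0.4107, -0.1309, 0.0115], 0.76), ([0.3031, 0.259, 0.0104], 0.73), ([0.4889, 0.1581, 0.0464], 0.65), ([0.6967, 0.2575, 0.0119], 0.6), ([0.4855, -0.1362, 0.0101], 0.57), ([0.6404, 0.4564, 0.0433], 0.49)]
bow_b [([0.1734, 0.2435, 0.0099], 0.94), ([0.8148, 0.2002, 0.0116], 0.8), ([0.6096, -0.1852, 0.0146], 0.78), ([0.4107, -0.1309, 0.0115], 0.76), ([0.3031, 0.259, 0.0104], 0.73), ([0.4889, 0.1581, 0.0464], 0.65), ([0.6967, 0.2575, 0.0119], 0.6), ([0.4855, -0.1362, 0.0101], 0.57), ([0.6404, 0.4564, 0.0433], 0.49)]
weight [([0.4895, 0.1585, -0.0013], 0.93)]
eye_center [([0.4873, 0.1552, 0.0491], 0.88)]
```

View pics/c1.png

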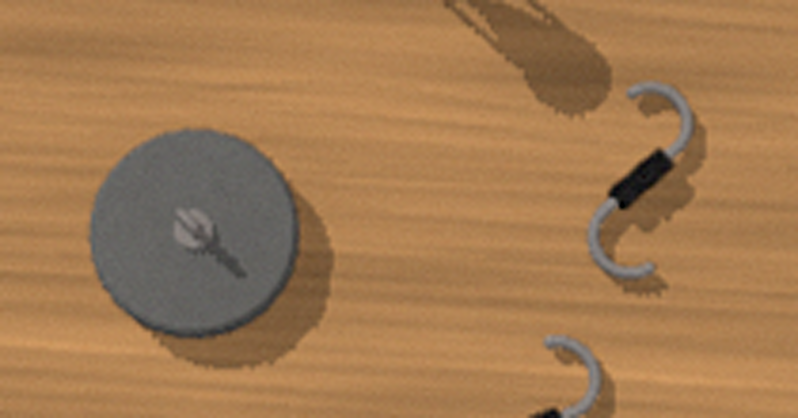

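```bash
cat >> h.py <<'E'
from scipy.spatial.transform import Rotation as Ro
def tool():
    s=state(); q=s['tool_rot']; R=Ro.from_quat([q[1],q[2],q[3],q[0]]).as_matrix()
    return s,R
def rep():
    s,R=tool(); z=R[:,2]
    print('t',round(s['time'],2),'tcp',s['tool_pos'].round(4),'jawang',round(np.degrees(np.arctan2(z[1],z[0])),2),'x',R[:,0].round(3),'F',s['contact_force'].round(2),'T',s['ft_torque'].round(2),'w',round(s['gripper_width'],3),'j6',s['joint_pos'][5].round(3))
E
python3 - <<'E'
from h import *
rep()
f=np.load('pics/wrist0.npz');R=cv2.Rodrigues(f['rvec'])[0];print('cam',-R.T@f['tvec'].reshape(3),'axes',R.round(3),f['K'])
print(px2w('wrist0',300,150))
E
```

```text
t 0.45 tcp [ 0.1575 -0.6048  0.2312] jawang -75.4 x [-0.  0. -1.] F [-0.23  0.42 -0.17] T [0.04 0.05 0.01] w 1.001 j6 -0.119
cam [ 0.224572   -0.58769241  0.37256008] axes [[ 0.252 -0.968 -0.002]
 [-0.931 -0.243  0.273]
 [-0.265 -0.067 -0.962]] [[329.0101832    0.         275.9107451 ]
 [  0.         329.0101832  209.06922665]
 [  0.           0.           1.        ]]
[ 0.2098186  -0.60507142  0.18528957]
```

>>> play_rows(motion=[[-1, [0, 0, 0.05], 0], [-1, [0.03, 0.04, 0.05], 0], [-1, [0.06, 0.08, 0.05], 0], [-1, [0.09, 0.12, 0.05], 0], [-1, [0.12, 0.16, 0.05], 0]])

```text
time: 0.95
tool_pos: [0.2783, -0.4433, 0.2815]
tool_rot: [0.56, 0.433, 0.559, -0.433]
contact_force: [1.2, 0.2, 0.1]
gripper_width: 1.001
```

>>> play_rows(motion=[[-1, [0.035, 0.035, 0], 0], [-1, [0.07, 0.07, -0.01], 0], [-1, [0.105, 0.105, -0.02], 0], [-1, [0.14, 0.14, -0.03], 0], [-1, [0.175, 0.175, -0.04], 0]])

```text
time: 1.45
tool_pos: [0.4523, -0.2695, 0.2418]
tool_rot: [0.56, 0.432, 0.559, -0.432]
contact_force: [0.2, -0.4, -0.2]
gripper_width: 0.998
```

>>> play_rows(motion=[[-1, [0.015, 0.045, 0], 0], [-1, [0.02, 0.09, 0], 0], [-1, [0.02, 0.12, 0], 0], [-1, [0.02, 0.12, 0], 0]])

```text
time: 1.85
tool_pos: [0.4713, -0.1481, 0.2418]
tool_rot: [0.561, 0.431, 0.561, -0.431]
contact_force: [-0.6, -1.0, 0.0]
gripper_width: 1.0
```

```bash
python3 - <<'E'
from h import *
rep(); snap('wrist','w1')
E
```

```text
t 1.85 tcp [ 0.4713 -0.1481  0.2418] jawang -75.12 x [ 0.001  0.001 -1.   ] F [-0.6  -0.99  0.01] T [ 0.01 -0.04  0.04] w 1.0 j6 0.856
```

View pics/w1.png

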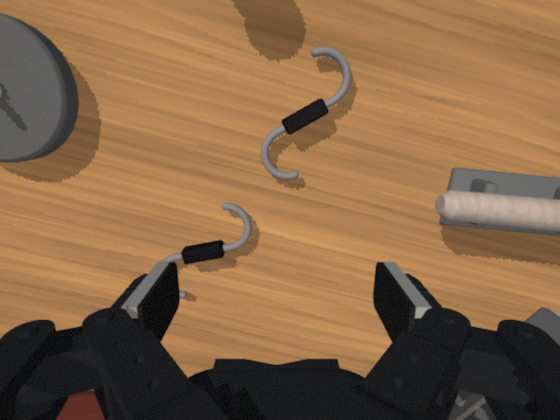

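The target hook's sleeve is at (305,116) in the wrist view, the weight at left, and a look-alike at (203,252). Next I'll fit the hook's pose.

```bash
cat >> h.py <<'E'
from scipy.optimize import minimize
_a=np.radians(np.linspace(-90,80,40))
arcA=np.c_[35+26*np.cos(_a),26+26*np.sin(_a)]/1000
line=np.r_[-arcA[::-1],arcA]
def hookpts(x,y,th,z=0.01):
    c,s=np.cos(th),np.sin(th); P=line@np.array([[c,s],[-s,c]])+[x,y]
    return np.c_[P,np.full(len(P),z)]
def graymask(im):
    hsv=cv2.cvtColor(im,cv2.COLOR_RGB2HSV); return ((hsv[...,1]<75)).astype(np.uint8)
def fit_hook(name,x0,z=0.01,dbg=None):
    f=np.load(f'pics/{name}.npz');im=f['im'];m=graymask(im)
    def proj(P): return cv2.projectPoints(P,f['rvec'],f['tvec'],f['K'],None)[0].reshape(-1,2)
    q=proj(hookpts(*x0,z)); roi=np.zeros_like(m); cv2.polylines(roi,[np.int32(q)],False,1,40)
    m=m*roi
    pix=np.c_[np.where(m>0)][:,::-1].astype(float)
    def cost(p):
        th=p[2]; q=proj(hookpts(p[0],p[1],th,z))
        e=proj(np.array([[p[0],p[1],z],[p[0]+.01,p[1],z]])); sc=np.linalg.norm(e[1]-e[0])/.01
        r=np.zeros((m.shape[0],m.shape[1]),np.uint8)
        cv2.polylines(r,[np.int32(q*16)],False,255,max(1,int(round(.009*sc))),cv2.LINE_AA,4)
        c,s=np.cos(th),np.sin(th); a=np.array([[p[0]-.025*c,p[1]-.025*s,z],[p[0]+.025*c,p[1]+.025*s,z]]); n=np.array([-s,c,0])*.009
        pg=np.array([a[0]+n,a[1]+n,a[1]-n,a[0]-n]); cv2.fillPoly(r,[np.int32(proj(pg)*16)],255,cv2.LINE_AA,4)
        R=cv2.GaussianBlur(r.astype(np.float32)/255,(0,0),1.5); M=cv2.GaussianBlur(m.astype(np.float32),(0,0),1.5)
        cost.r=r
        return ((R-M)**2).sum()
    best=None
    for d in (-.15,0,.15):
        x=np.array(x0)+[0,0,d]
        res=minimize(cost,x,method='Nelder-Mead',options=dict(initial_simplex=[x,x+[.006,0,0],x+[0,.006,0],x+[0,0,.08]],xatol=1e-5,fatol=1e-3))
        if best is None or res.fun<best.fun: best=res
    cost(best.x)
    o=im.copy(); o[cost.r>100]=(o[cost.r>100]*.5+np.array([255,0,0])*.5).astype(np.uint8); o=np.hstack([o[...,::-1][:, :400],cv2.cvtColor(m*255,cv2.COLOR_GRAY2BGR)[:, :400]])
    if dbg: cv2.imwrite(f'pics/{dbg}.png',o)
    return best.x,best.fun
E
python3 - <<'E'
from h import *
x,c=fit_hook('w1',[.54,-.158,-.79],dbg='f1'); print(x,np.degrees(x[2]),c)
x,c=fit_hook('top0',[.54,-.158,-.79],dbg='f2'); print(x,np.degrees(x[2]),c)
E
```

```text
[ 0.54532188 -0.16256738 -0.80249728] -45.97970749293886 220.969482421875
[ 0.54374004 -0.16031663 -0.78930171] -45.223656605885964 65.24244689941406
```

View pics/f1.png

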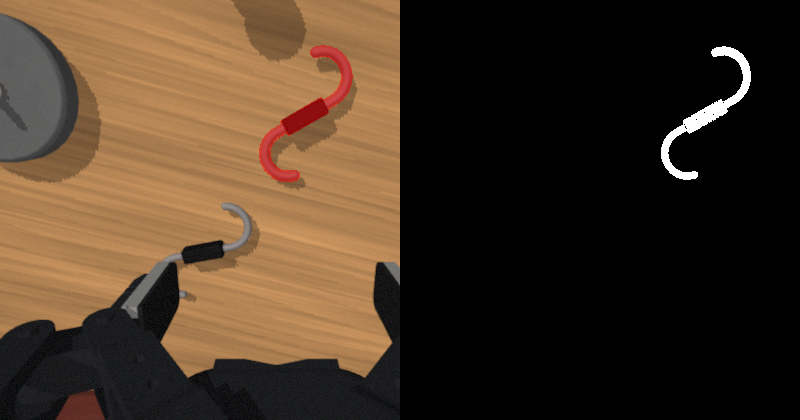

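>>> play_rows(motion=[[-1, [-0.01, 0.05, 0], 0], [-1, [-0.02, 0.1, -0.01], 0], [-1, [-0.03, 0.15, -0.02], 0], [-1, [-0.035, 0.2, -0.03], 0], [-1, [-0.04, 0.245, -0.04], 0]])

```text
time: 2.4
tool_pos: [0.4316, 0.092, 0.2025]
tool_rot: [0.56, 0.433, 0.558, -0.433]
contact_force: [0.7, 0.9, 0.8]
gripper_width: 1.001
```

>>> play_rows(motion=[[-1, [-0.01, 0.035, -0.01], 0], [-1, [-0.01, 0.035, -0.02], 0], [-1, [-0.01, 0.035, -0.02], 0]])

```text
time: 2.7
tool_pos: [0.4208, 0.1258, 0.1807]
tool_rot: [0.559, 0.431, 0.56, -0.433]
contact_force: [0.4, -0.4, -0.5]
gripper_width: 0.999
```

```bash
python3 - <<'E'
from h import *
rep(); im,d=snap('wrist','w2')
for n in('weight','eye_center'):
    print(n,[(np.round(r['at'],4).tolist(),round(r['score'],2)) for r in nets.landmark_of('wrist',n)])
E
```

```text
t 2.7 tcp [0.4208 0.1258 0.1807] jawang -75.37 x [-0.003 -0.001 -1.   ] F [ 0.39 -0.39 -0.55] T [-0.05  0.02  0.  ] w 0.999 j6 1.437
weight [([0.4891, 0.156, 0.0019], 0.66)]
eye_center [([0.487, 0.1593, 0.0478], 0.91)]
```

View pics/w2.png

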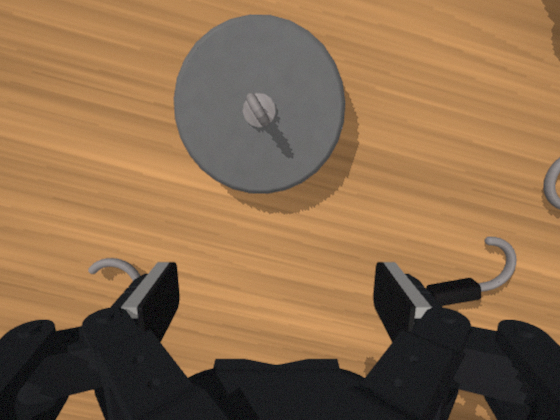

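The weight's disc is centred near (260,103), and the ring shows edge-on from about (248,95) to (270,124). I'll use depth to get its direction.

```bash
python3 - <<'E'
from h import *
def cloud(name):
    f=np.load(f'pics/{name}.npz');K=f['K'];R=cv2.Rodrigues(f['rvec'])[0];t=f['tvec'].reshape(3);d=f['d']
    v,u=np.mgrid[:d.shape[0],:d.shape[1]]
    P=np.stack([(u-K[0,2])/K[0,0]*d,(v-K[1,2])/K[1,1]*d,d],-1)
    return (P-t)@R
for n in('w2','top0'):
    P=cloud(n); c=np.array([.488,.157])
    near=np.hypot(P[...,0]-c[0],P[...,1]-c[1])
    top=P[(near<.09)&(abs(P[...,2]-.028)<.006)][:, :2]
    (cx,cy),r=cv2.minEnclosingCircle(top.astype(np.float32)); print('disc',cx,cy,r,np.median(P[(near<.06)&(near>.03)][:,2]))
    for lo in(.042,.048,.053):
        ring=P[(near<.03)&(P[...,2]>lo)]
        if len(ring)<4: continue
        m=ring.mean(0);w,V=np.linalg.eigh(np.cov(ring[:,:2].T)); a=V[:,1]
        print(n,lo,len(ring),m.round(4),'zmax',ring[:,2].max().round(4),'dir',np.degrees(np.arctan2(a[1],a[0])).round(1),np.sqrt(w).round(4), 'mid',((ring.min(0)+ring.max(0))/2).round(4))
im=cv2.imread('pics/w2.png'); cv2.imwrite('pics/c2.png',cv2.resize(im[70:170,200:330],None,fx=6,fy=6,interpolation=cv2.INTER_CUBIC))
E
```

```text
disc 0.4888671040534973 0.15781280398368835 0.07486775517463684 0.02933639323779462
w2 0.042 1401 [0.4887 0.1462 0.2543] zmax 0.3237 dir 81.4 [0.0027 0.0073] mid [0.4887 0.1554 0.1834]
w2 0.048 1398 [0.4887 0.1462 0.2547] zmax 0.3237 dir 81.6 [0.0027 0.0073] mid [0.4887 0.1554 0.186 ]
w2 0.053 1366 [0.4888 0.146  0.2595] zmax 0.3237 dir 82.7 [0.0024 0.0072] mid [0.489  0.1553 0.1884]
disc 0.488048255443573 0.1579696238040924 0.0749165415763855 0.027382648592088363
top0 0.042 32 [0.4872 0.1572 0.0567] zmax 0.063 dir 47.9 [0.0024 0.0078] mid [0.4871 0.1576 0.0525]
top0 0.048 31 [0.4875 0.1575 0.0571] zmax 0.063 dir 47.2 [0.0024 0.0076] mid [0.4871 0.1576 0.0557]
top0 0.053 26 [0.4877 0.1576 0.0583] zmax 0.063 dir -137.5 [0.0023 0.0065] mid [0.487  0.1569 0.0584]
```

View pics/c2.png

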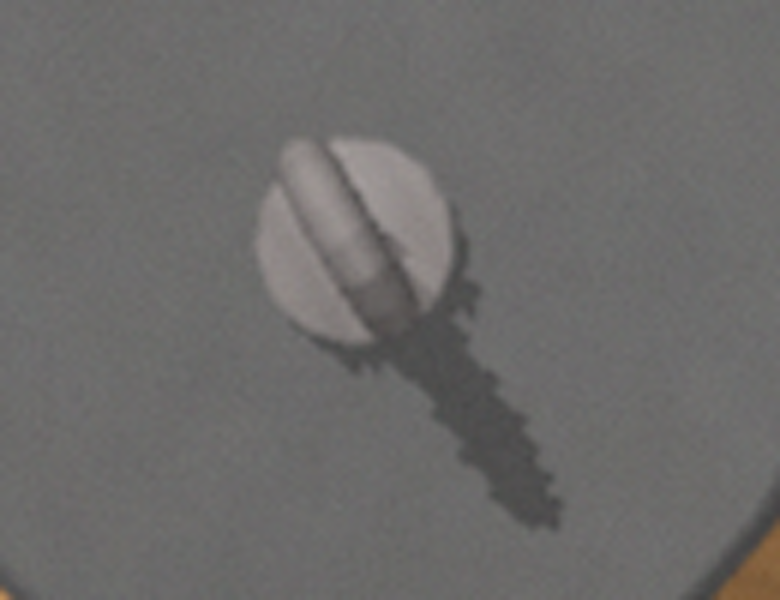

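```bash
cat >> h.py <<'E'
def cloud(name):
    f=np.load(f'pics/{name}.npz');K=f['K'];R=cv2.Rodrigues(f['rvec'])[0];t=f['tvec'].reshape(3);d=f['d']
    v,u=np.mgrid[:d.shape[0],:d.shape[1]]
    P=np.stack([(u-K[0,2])/K[0,0]*d,(v-K[1,2])/K[1,1]*d,d],-1)
    return (P-t)@R
E
python3 - <<'E'
from h import *
P=cloud('w2'); c=np.array([.488,.157]); near=np.hypot(P[...,0]-c[0],P[...,1]-c[1])
for lo in(.038,.042,.048,.053,.057):
    ring=P[(near<.03)&(P[...,2]>lo)&(P[...,2]<.07)]
    m=ring.mean(0);w,V=np.linalg.eigh(np.cov(ring[:,:2].T)); a=V[:,1]
    print(lo,len(ring),m.round(4),ring[:,2].max().round(4),'dir',np.degrees(np.arctan2(a[1],a[0])).round(1),np.sqrt(w).round(4), 'mid',((ring.min(0)+ring.max(0))/2).round(4))
# edge lines of ring in crop px -> world at z~.055
for (a,b) in [((280,150),(385,300)),((325,140),(415,290)),((300,145),(398,300))]:
    p=[px2w('w2',200+q[0]/6,70+q[1]/6,.057) for q in(a,b)]; dd=p[1]-p[0]; print(np.round(p,4),np.degrees(np.arctan2(dd[1],dd[0])))
E
```

```text
0.038 373 [0.4887 0.1574 0.0575] 0.0629 dir 45.4 [0.0023 0.0077] mid [0.4887 0.1573 0.0505]
0.042 366 [0.4886 0.1574 0.0578] 0.0629 dir 45.4 [0.0022 0.0078] mid [0.4887 0.1573 0.053 ]
0.048 363 [0.4886 0.1574 0.0579] 0.0629 dir 45.5 [0.0022 0.0077] mid [0.4887 0.1574 0.0556]
0.053 331 [0.4888 0.1577 0.0585] 0.0629 dir 45.8 [0.0022 0.0071] mid [0.489  0.1577 0.058 ]
0.057 251 [0.4886 0.1575 0.0596] 0.0629 dir -135.0 [0.0021 0.0055] mid [0.4887 0.1577 0.06  ]
[[0.4974 0.1677 0.057 ]
 [0.4828 0.1503 0.057 ]] -129.88694196883736
[[0.5    0.1624 0.057 ]
 [0.485  0.1468 0.057 ]] -133.80001984627555
[[0.4986 0.1654 0.057 ]
 [0.4832 0.1486 0.057 ]] -132.56278397721914
```

Eye is at about (0.4887, 0.1575) with its hole axis at −44.5°. The hook is at (0.5445, −0.161), yaw −45.6°. I'll grip so the wrist camera sits over bow A and use that bow, starting the threading at yaw about −65° and ending at about +45°.

>>> play_rows(motion=[[-1, [0.02, -0.045, 0], -0.14], [-1, [0.04, -0.09, 0], -0.28], [-1, [0.06, -0.135, 0], -0.42], [-1, [0.08, -0.18, 0], -0.56], [-1, [0.1, -0.225, 0], -0.7]])

```text
time: 3.35
tool_pos: [0.5223, -0.1027, 0.1833]
tool_rot: [0.375, 0.6, 0.374, -0.599]
contact_force: [0.7, 1.1, 0.6]
gripper_width: 1.001
```

>>> play_rows(motion=[[-1, [0.015, -0.04, 0], -0.14], [-1, [0.024, -0.062, 0], -0.28], [-1, [0.024, -0.062, -0.02], -0.351], [-1, [0.024, -0.062, -0.06], -0.351], [-1, [0.024, -0.062, -0.08], -0.351]])

```text
time: 3.85
tool_pos: [0.5441, -0.1626, 0.0999]
tool_rot: [-0.265, -0.655, -0.266, 0.656]
contact_force: [0.5, 0.3, -0.1]
gripper_width: 0.998
```

```bash
python3 - <<'E'
from h import *
rep(); snap('wrist','w3')
x,c=fit_hook('w3',[.5445,-.161,-.796],dbg='f3'); print(x,np.degrees(x[2]),c)
E
```

```text
t 3.85 tcp [ 0.5441 -0.1626  0.0999] jawang -135.83 x [-0.002  0.001 -1.   ] F [ 0.53  0.3  -0.07] T [-0.01  0.    0.01] w 0.998 j6 1.949
[ 0.54362303 -0.15989119 -0.80058213] -45.869977308751615 208.2920684814453
```

View pics/f3.png

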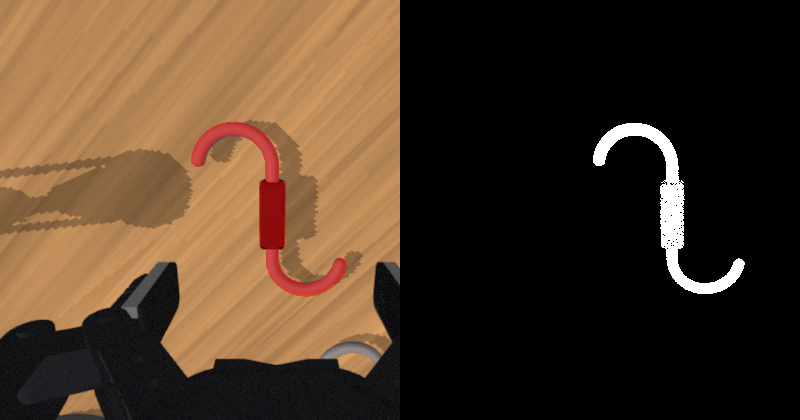

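>>> play_rows(motion=[[-1, [0, 0.002, -0.045], 0], [-1, [0, 0.002, -0.08], 0], [-1, [0, 0.002, -0.097], 0], [-1, [0, 0.002, -0.097], 0]])

```text
time: 4.3
tool_pos: [0.5434, -0.1592, 0.0031]
tool_rot: [-0.265, -0.654, -0.268, 0.656]
contact_force: [-1.3, 0.4, 0.5]
gripper_width: 0.999
```

>>> play_rows(motion=[[1, [0, 0, 0], 0], [1, [0, 0, 0], 0], [1, [0, 0, 0], 0], [1, [0, 0, 0], 0], [1, [0, 0, 0], 0]])

```text
time: 4.8
tool_pos: [0.5463, -0.159, 0.0066]
tool_rot: [0.268, 0.655, 0.267, -0.654]
contact_force: [1.6, -0.6, -1.1]
gripper_width: 0.191
```

>>> play_rows(motion=[[1, [0, 0, 0], 0], [1, [0, 0, 0], 0], [1, [0, 0, 0], 0]])

```text
time: 5.1
tool_pos: [0.5463, -0.159, 0.0065]
tool_rot: [0.268, 0.655, 0.267, -0.654]
contact_force: [-0.8, 0.4, 5.5]
gripper_width: 0.188
```

```bash
python3 - <<'E'
from h import *
rep(); snap('wrist','w4'); 
E
```

```text
t 5.1 tcp [ 0.5463 -0.159   0.0065] jawang -135.61 x [ 0.002 -0.001 -1.   ] F [-0.84  0.44  5.55] T [ 0.03  0.15 -0.1 ] w 0.188 j6 1.953
```

View pics/w4.png

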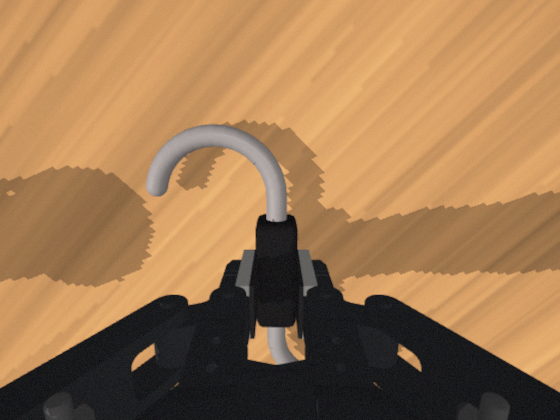

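>>> play_rows(motion=[[1, [0, 0, 0.03], 0], [1, [0, 0, 0.07], 0], [1, [0, 0, 0.1], 0], [1, [0, 0, 0.1], 0], [1, [0, 0, 0.1], 0]])

```text
time: 5.65
tool_pos: [0.5453, -0.1585, 0.1051]
tool_rot: [0.267, 0.655, 0.267, -0.655]
contact_force: [-1.3, -0.5, -2.2]
gripper_width: 0.191
```

```bash
cat >> h.py <<'E'
def fit_bow(name,x0,z,dbg=None,bow=arcA,tilt=0.):
    """fit x,y,th of hook from bow A + shank up to sleeve only (x>0.027)"""
    f=np.load(f'pics/{name}.npz');im=f['im'];m=graymask(im)
    L=np.r_[[[.027,0.]],bow]
    def pts(p):
        c,s=np.cos(p[2]),np.sin(p[2]); P=L@np.array([[c,s],[-s,c]])+[p[0],p[1]]; return np.c_[P,np.full(len(P),z)]
    def proj(P): return cv2.projectPoints(P,f['rvec'],f['tvec'],f['K'],None)[0].reshape(-1,2)
    q=proj(pts(x0)); roi=np.zeros_like(m); cv2.polylines(roi,[np.int32(q)],False,1,60)
    g=im.astype(int); steel=(m>0)&(g.sum(2)>210); m=(steel*roi).astype(np.uint8)
    def cost(p):
        q=proj(pts(p)); e=proj(np.array([[p[0],p[1],z],[p[0]+.01,p[1],z]])); 
        R=cv2.Rodrigues(f['rvec'])[0]; dep=(R@pts(p).mean(0)+f['tvec'].reshape(3))[2]; sc=f['K'][0,0]/dep
        r=np.zeros(m.shape,np.uint8); S=4
        big=np.zeros((m.shape[0]*S,m.shape[1]*S),np.uint8)
        cv2.polylines(big,[np.int32((q+.5)*S)],False,255,int(round(.009*sc*S)))
        r=cv2.resize(big,(m.shape[1],m.shape[0]),interpolation=cv2.INTER_AREA)
        # cut at sleeve end
        cost.r=r
        return ((cv2.GaussianBlur(r.astype(np.float32)/255,(0,0),1.2)-cv2.GaussianBlur(m.astype(np.float32),(0,0),1.2))**2).sum()
    x=np.array(x0)
    res=minimize(cost,x,method='Nelder-Mead',options=dict(initial_simplex=[x,x+[.004,0,0],x+[0,.004,0],x+[0,0,.06]],xatol=1e-5,fatol=1e-3,maxiter=200))
    cost(res.x); o=im.copy(); s=cost.r>100; o[s]=(o[s]*.5+np.array([255,0,0])*.5).astype(np.uint8)
    if dbg: cv2.imwrite(f'pics/{dbg}.png',np.hstack([o[...,::-1][:,80:480],cv2.cvtColor(m*255,cv2.COLOR_GRAY2BGR)[:,80:480]]))
    return res.x,res.fun
E
python3 - <<'E'
from h import *
rep(); snap('wrist','w5'); s,R=tool(); p=s['tool_pos']; th=np.arctan2(R[1,2],R[0,2])+np.pi/2
for dz in(.0015,.0035,.0055):
    x,c=fit_bow('w5',[p[0],p[1],th],p[2]+dz,dbg='f5')
    d=x[:2]-p[:2]; print(dz,x.round(4),'dth',np.degrees(x[2]-th).round(2),'along/across mm',1000*(d@[np.cos(th),np.sin(th)]),1000*(d@[-np.sin(th),np.cos(th)]),c)
E
```

```text
t 5.65 tcp [ 0.5453 -0.1585  0.1051] jawang -135.61 x [ 0. -0. -1.] F [-1.29 -0.52 -2.19] T [0.04 0.01 0.02] w 0.191 j6 1.953
0.0015 [ 0.5448 -0.1595 -0.7798] dth 0.94 along/across mm 1.3464834090417246 -0.7037939966116462 30.08463478088379
0.0035 [ 0.5445 -0.16   -0.7735] dth 1.29 along/across mm 1.5461916400032272 -1.2060623679630593 39.603904724121094
0.0055 [ 0.5444 -0.1601 -0.7786] dth 1.01 along/across mm 1.4963424065677993 -1.3897569928306712 119.5557632446289
```

View pics/f5.png

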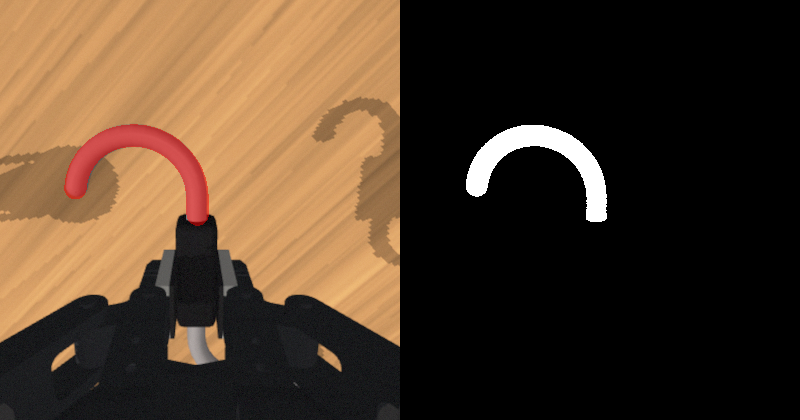

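```bash
cat >> h.py <<'E'
def hook_for(phi,eye,psi):
    """hook centre,yaw(deg) with arc point phi at eye"""
    th=np.radians(psi-90-phi+0); f=np.radians(phi)
    v=np.array([.035+.026*np.cos(f),.026+.026*np.sin(f)]); c,s=np.cos(th),np.sin(th)
    return np.array(eye)-np.array([c*v[0]-s*v[1],s*v[0]+c*v[1]]),th
def tcp_for(phi,eye,psi,off):
    """off: along, across (m), dth(rad) of hook relative to tool"""
    h,th=hook_for(phi,eye,psi); t=th-off[2]; c,s=np.cos(t),np.sin(t)
    return h-np.array([c*off[0]-s*off[1],s*off[0]+c*off[1]]),t
E
python3 - <<'E'
from h import *
P=cloud('w5'); g=P[100:215,150:300].reshape(-1,3); g=g[(g[:,2]>.09)&(g[:,2]<.13)]; print('bar top z pct',np.percentile(g[:,2],[50,80,90,95,99]))
s,R=tool(); p=s['tool_pos']; th=np.arctan2(R[1,2],R[0,2])+np.pi/2
print('th0',np.degrees(th))
for phi in (115,80,40,0):
    t,a=tcp_for(phi,[.4887,.1575],135.5+0-180,[.0014,-.001,.018]); print(phi,t.round(4),np.degrees(a).round(1),'shift',(t-p[:2]).round(4),'turn',round(a-th,3))
E
```

```text
bar top z pct [0.11019899 0.11099179 0.11132046 0.11161371 0.11209146]
th0 -45.61333251227445
115 [0.5431 0.1507] -250.5 shift [-0.0013  0.3088] turn -3.576
80 [0.5511 0.176 ] -215.5 shift [0.0067 0.3341] turn -2.966
40 [0.5407 0.2044] -175.5 shift [-0.0036  0.3625] turn -2.267
0 [0.5146 0.2195] -135.5 shift [-0.0297  0.3776] turn -1.569
```

```bash
python3 - <<'E'
from h import *
s,R=tool(); p=s['tool_pos']; th=np.arctan2(R[1,2],R[0,2])+np.pi/2
for phi in (115,80,40,0):
    t,a=tcp_for(phi,[.4887,.1575],135.5,[.0014,-.001,.018]); print(phi,t.round(4),np.degrees(a).round(1),'shift',(t-p[:2]).round(4),'turn',round(a-th,3))
E
```

```text
115 [0.4343 0.1643] -70.5 shift [-0.11    0.3224] turn -0.435
80 [0.4263 0.139 ] -35.5 shift [-0.118  0.297] turn 0.176
40 [0.4367 0.1106] 4.5 shift [-0.1077  0.2687] turn 0.874
0 [0.4628 0.0955] 44.5 shift [-0.0815  0.2536] turn 1.572
```

>>> play_rows(motion=[[1, [-0.014, 0.035, 0], -0.05], [1, [-0.028, 0.08, 0], -0.11], [1, [-0.042, 0.125, 0], -0.18], [1, [-0.056, 0.17, 0], -0.25], [1, [-0.07, 0.215, 0], -0.32]])

```text
time: 6.2
tool_pos: [0.4727, 0.058, 0.1024]
tool_rot: [-0.158, -0.688, -0.159, 0.691]
contact_force: [1.2, 0.2, -1.3]
gripper_width: 0.191
```

>>> play_rows(motion=[[1, [-0.014, 0.04, 0], -0.06], [1, [-0.028, 0.08, -0.01], -0.115], [1, [-0.04, 0.107, -0.02], -0.115], [1, [-0.04, 0.107, -0.02], -0.115], [1, [-0.04, 0.107, -0.02], -0.115]])

```text
time: 6.7
tool_pos: [0.4336, 0.1634, 0.0829]
tool_rot: [-0.12, -0.695, -0.12, 0.698]
contact_force: [0.1, -0.3, -1.2]
gripper_width: 0.191
```

```bash
python3 - <<'E'
from h import *
rep(); snap('wrist','w6'); snap('side','s6'); snap('top','t6'); rep()
E
```

```text
t 6.7 tcp [0.4336 0.1634 0.0829] jawang -160.44 x [-0.004 -0.001 -1.   ] F [ 0.12 -0.33 -1.22] T [ 0.01 -0.02 -0.  ] w 0.191 j6 3.0
t 6.85 tcp [0.4356 0.1625 0.0848] jawang -160.62 x [-0.001 -0.    -1.   ] F [ 0.85 -0.22 -1.63] T [-0.03  0.01 -0.04] w 0.191 j6 3.0
```

View pics/w6.png

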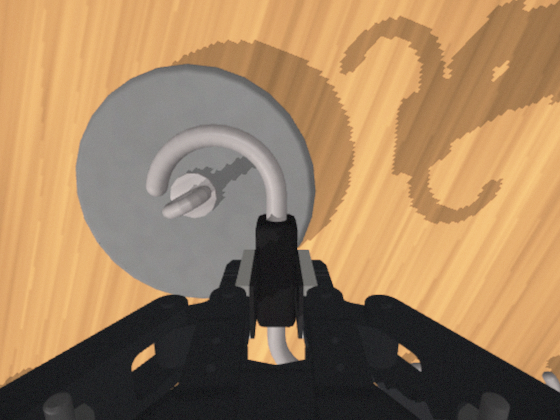

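View pics/s6.png

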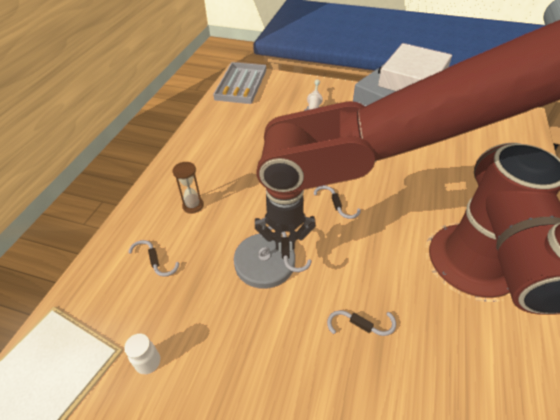

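View pics/t6.png

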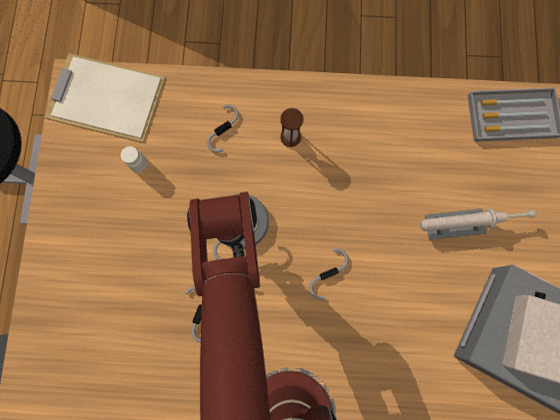

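The wrist view shows the bow's tip at (157,187), just off one face of the ring (165–208, 187–215). I'll measure both in this same picture.

```bash
cat >> h.py <<'E'
def eye_meas(name,c=(.4887,.1575),zhi=.066):
    P=cloud(name); near=np.hypot(P[...,0]-c[0],P[...,1]-c[1])
    top=P[(near<.085)&(abs(P[...,2]-.028)<.007)]
    g=[]
    for lo in(.048,.053):
        ring=P[(near<.022)&(P[...,2]>lo)&(P[...,2]<zhi)]
        m=ring.mean(0);w,V=np.linalg.eigh(np.cov(ring[:,:2].T)); a=V[:,1]
        print('ring',lo,len(ring),m.round(4),'zpct',np.percentile(ring[:,2],[50,98]).round(4),'dir',(np.degrees(np.arctan2(a[1],a[0]))%180).round(1),np.sqrt(w).round(4))
    (cx,cy),r=cv2.minEnclosingCircle(top[:,:2].astype(np.float32)); print('disc',cx,cy,r,'ztop',np.median(top[:,2]))
def hand_meas(name,s,R,dz=.0022,dbg=None):
    p=s['tool_pos']; th=np.arctan2(R[1,2],R[0,2])+np.pi/2
    x,c=fit_bow(name,[p[0],p[1],th],p[2]+dz,dbg=dbg); d=x[:2]-p[:2]
    print('hook',x.round(4),np.degrees(x[2]).round(2),'dth',np.degrees(x[2]-th).round(2),'along/across mm',(1000*(d@[np.cos(th),np.sin(th)])).round(2),(1000*(d@[-np.sin(th),np.cos(th)])).round(2),c)
    return x
E
python3 - <<'E'
from h import *
eye_meas('w6')
s,R=tool(); s['tool_pos']=np.array([.4345,.163,.0838])
f=np.load('pics/w6.npz'); im=f['im']; print(im[150,165],im[130,215],im[160,120],im[200,270])
hand_meas('w6',s,R,dbg='f6')
P=cloud('w6'); g=P[100:215,145:300].reshape(-1,3); g=g[(g[:,2]>.075)&(g[:,2]<.11)]; print('bar top z',np.percentile(g[:,2],[50,80,90,95,99]))
E
```

```text
ring 0.048 730 [0.4875 0.1552 0.0577] zpct [0.0586 0.0617] dir 44.4 [0.0022 0.0072]
ring 0.053 650 [0.4881 0.1559 0.0585] zpct [0.059  0.0617] dir 44.6 [0.0022 0.0067]
disc 0.48964694142341614 0.15748482942581177 0.07500405609607697 ztop 0.02864017285422315
[179 172 168] [159 151 151] [142 140 139] [192 182 182]
hook [ 0.4389  0.1571 -1.2193] -69.86 dth 0.76 along/across mm 7.05 2.16 8343.9697265625
bar top z [0.09049073 0.09125932 0.09162123 0.09187256 0.09242801]
```

View pics/f6.png

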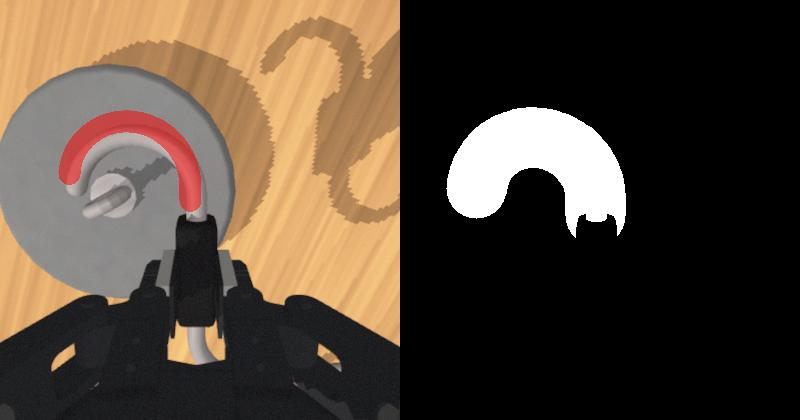

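```bash
python3 - <<'E'
s=open('h.py').read()
s=s.replace("steel=(m>0)&(g.sum(2)>210)","Pz=cloud(name)[...,2]; steel=(m>0)&(g.sum(2)>210)&(abs(Pz-z)<.012)")
open('h.py','w').write(s)
E
python3 - <<'E'
from h import *
s,R=tool(); s['tool_pos']=np.array([.4345,.163,.0838])
for dz in (.002,.0035): hand_meas('w6',s,R,dz=dz,dbg='f6')
E
```

```text
hook [ 0.4346  0.1615 -1.2175] -69.76 dth 0.86 along/across mm 1.46 -0.39 27.820812225341797
hook [ 0.4342  0.1612 -1.2086] -69.25 dth 1.37 along/across mm 1.61 -0.93 44.964141845703125
```

View pics/f6.png

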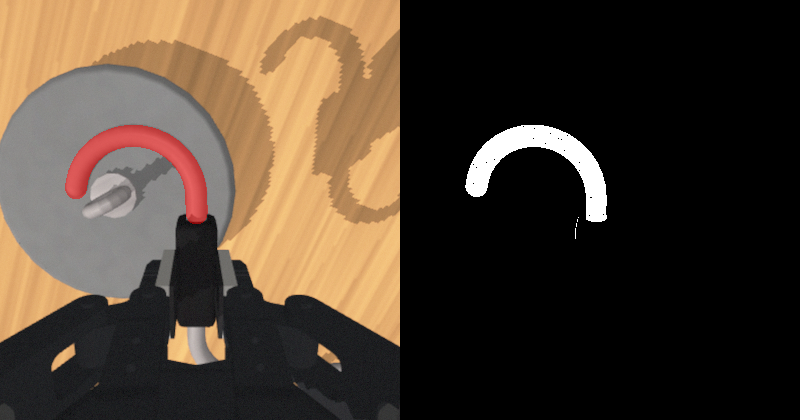

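```bash
python3 - <<'E'
from h import *
for e in([.4888,.157],[.4881,.1559]):
    h,t=hook_for(115,e,135.0); print(h,np.degrees(t), h-[.4345,.1614])
E
```

```text
[0.43401251 0.16261194] -70.0 [-0.00048749  0.00121194]
[0.43331251 0.16151194] -70.0 [-0.00118749  0.00011194]
```

Already within about 1 mm. Descending to the eye's height.

>>> play_rows(motion=[[1, [-0.0005, 0.0005, -0.015], 0], [1, [-0.0005, 0.0005, -0.03], 0], [1, [-0.0005, 0.0005, -0.04], 0], [1, [-0.0005, 0.0005, -0.041], 0], [1, [-0.0005, 0.0005, -0.041], 0]])

```text
time: 7.35
tool_pos: [0.4352, 0.1635, 0.0443]
tool_rot: [-0.119, -0.697, -0.119, 0.697]
contact_force: [1.1, -0.7, -1.3]
gripper_width: 0.189
```

```bash
python3 - <<'E'
from h import *
rep(); s,R=tool(); snap('wrist','w7'); rep()
P=cloud('w7'); g=P[100:215,145:300].reshape(-1,3); g=g[(g[:,2]>.04)&(g[:,2]<.06)]; print('bar top z',np.percentile(g[:,2],[50,80,90,95,99]))
hand_meas('w7',s,R,dz=.0025,dbg='f7'); eye_meas('w7')
im=cv2.imread('pics/w7.png'); cv2.imwrite('pics/c7.png',cv2.resize(im[100:260,100:310],None,fx=3.8,fy=3.75,interpolation=cv2.INTER_CUBIC))
E
```

```text
t 7.35 tcp [0.4352 0.1635 0.0443] jawang -160.59 x [-0. -0. -1.] F [ 1.06 -0.72 -1.28] T [-0.03  0.01  0.01] w 0.189 j6 3.002
t 7.4 tcp [0.4355 0.1637 0.0448] jawang -160.58 x [ 0.001  0.    -1.   ] F [ 0.12  0.04 -1.87] T [-0.    0.01 -0.06] w 0.191 j6 3.002
bar top z [0.05158313 0.05239116 0.05275769 0.0530566  0.05358722]
hook [ 0.4355  0.1623 -1.2159] -69.67 dth 0.93 along/across mm 1.25 -0.12 58.07535934448242
ring 0.048 1551 [0.489  0.1518 0.0557] zpct [0.0566 0.0612] dir 113.2 [0.006  0.0079]
ring 0.053 1016 [0.4875 0.156  0.0581] zpct [0.0586 0.0614] dir 46.2 [0.0032 0.0063]
disc 0.4887549579143524 0.15795163810253143 0.07478789240121841 ztop 0.028224142186364844
```

View pics/f7.png

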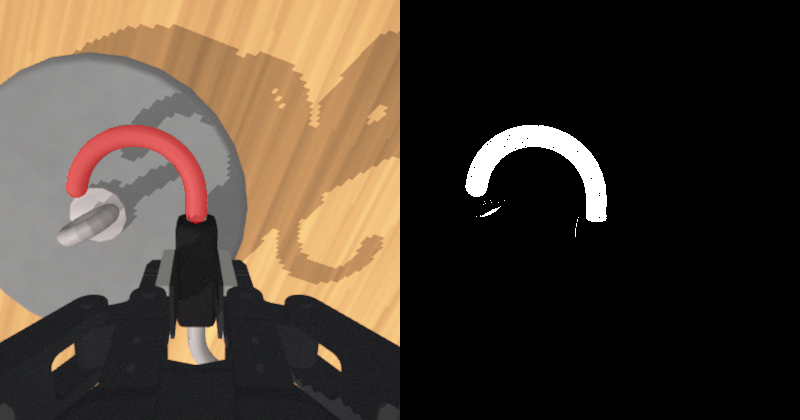

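View pics/c7.png

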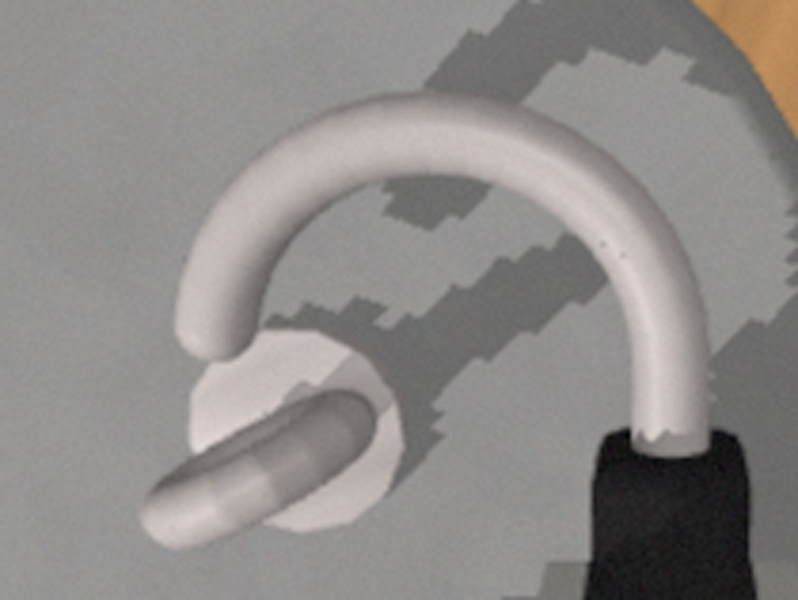

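```bash
cat >> h.py <<'E'
from scipy.optimize import least_squares
def torus_fit(name,x0=(.4887,.1575,0.,45.),zlo=.04,hook=None,rad=.02):
    P=cloud(name); near=np.hypot(P[...,0]-x0[0],P[...,1]-x0[1]); Q=P[(near<rad)&(P[...,2]>zlo)&(P[...,2]<.068)]
    def res(p,Q):
        a=np.radians(p[3]); d=Q-[p[0],p[1],.046+p[2]]; u=d[:,0]*np.cos(a)+d[:,1]*np.sin(a); n=-d[:,0]*np.sin(a)+d[:,1]*np.cos(a)
        return np.hypot(np.hypot(u,d[:,2])-.01075,n)-.004
    p=np.array(x0)
    for k in range(6):
        Q2=Q[abs(res(p,Q))<(.006 if k<2 else .003)]
        if hook is not None:
            pass
        p=least_squares(lambda q:res(np.r_[q[:3]*1e-3,q[3]],Q2)*1e3,np.r_[p[:3]*1e3,p[3]],loss='soft_l1',f_scale=.5).x; p[:3]*=1e-3
    r=res(p,Q2); print('torus',name,p.round(4),len(Q2),'rms',np.sqrt((r**2).mean()).round(5)); return p
E
python3 - <<'E'
from h import *
for n in('w2','w6','w7'): torus_fit(n); torus_fit(n,rad=.016,zlo=.05)
E
```

```text
torus w2 [4.88600e-01 1.57700e-01 7.00000e-04 4.54569e+01] 367 rms 0.0005
torus w2 [4.8870e-01 1.5770e-01 7.0000e-04 4.5524e+01] 357 rms 0.00051
torus w6 [4.89400e-01 1.57800e-01 7.00000e-04 4.54936e+01] 800 rms 0.00043
torus w6 [4.89400e-01 1.57700e-01 7.00000e-04 4.57187e+01] 706 rms 0.00045
torus w7 [4.88700e-01 1.58400e-01 2.00000e-04 4.54729e+01] 1312 rms 0.00044
torus w7 [4.88700e-01 1.58400e-01 2.00000e-04 4.57675e+01] 1113 rms 0.00045
```

```bash
cat >> h.py <<'E'
def bow_fit(name,hx,z,verbose=True):
    """depth fit of bow arc: hx=(x,y,th) hook. returns centre(3), normal"""
    c,s=np.cos(hx[2]),np.sin(hx[2]); Rz=np.array([[c,-s],[s,c]]); c0=np.r_[np.array(hx[:2])+Rz@[.035,.026],z]
    P=cloud(name).reshape(-1,3)
    d=P-c0; a=np.degrees(np.arctan2(d[:,1],d[:,0])-hx[2]); a=(a+180)%360-180; rr=np.hypot(d[:,0],d[:,1])
    Q=P[(a>-85)&(a<74)&(abs(rr-.026)<.007)&(abs(d[:,2])<.009)]
    def res(p,Q):
        n=np.array([p[3],p[4],1.]);n/=np.linalg.norm(n); d=Q-p[:3]*1e-3; h=d@n; r=np.linalg.norm(d-np.outer(h,n),axis=1); return (np.hypot(r-.026,h)-.0045)*1e3
    p=np.r_[c0*1e3,0,0]
    for k in range(5):
        Q2=Q[abs(res(p,Q))<(5 if k<2 else 2)]; p=least_squares(res,p,args=(Q2,),loss='soft_l1',f_scale=.5).x
    # shift in hook frame vs hx
    e=Rz.T@((p[:2]*1e-3)-c0[:2])
    if verbose: print('bow centre',(p[:3]*1e-3).round(4),'tilt(deg) along,across',np.degrees(Rz.T@p[3:]).round(2),'rms',np.sqrt((res(p,Q2)**2).mean()).round(2),len(Q2),'hook-frame diff mm',(e*1e3).round(2))
    return p
E
python3 - <<'E'
from h import *
p=bow_fit('w7',[.4355,.1623,-1.2159],.048)
p=bow_fit('w6',[.4345,.1614,-1.215],.087)
p=bow_fit('w5',[.5446,-.1598,-.778],.107)
E
```

```text
bow centre [0.4718 0.1385 0.0479] tilt(deg) along,across [0.06 0.02] rms 0.52 3813 hook-frame diff mm [-0.04 -0.24]
bow centre [0.4709 0.1377 0.0868] tilt(deg) along,across [0.05 0.18] rms 0.52 3804 hook-frame diff mm [-0.14 -0.16]
bow centre [ 0.5876 -0.1655  0.1065] tilt(deg) along,across [0.23 0.03] rms 0.51 3788 hook-frame diff mm [-0.3   0.12]
```

```bash
cat >> h.py <<'E'
def arcplan(v,turns,corr=(0,0)):
    """v=C_bow - TCP now; rows of shift when turning about bow centre, plus linear corr (spread)"""
    v=np.array(v)
    for i,t in enumerate(turns):
        c,s=np.cos(t),np.sin(t); k=(i+1)/len(turns)
        print('turn',t,'shift',(v-np.array([c*v[0]-s*v[1],s*v[0]+c*v[1]])+k*np.array(corr)).round(4))
E
python3 - <<'E'
from h import *
arcplan([.0364,-.0251],[.05,.1,.15,.2])
E
```

```text
turn 0.05 shift [-0.0012 -0.0019]
turn 0.1 shift [-0.0023 -0.0038]
turn 0.15 shift [-0.0033 -0.0057]
turn 0.2 shift [-0.0043 -0.0077]
```

>>> play_rows(motion=[[1, [-0.0013, 0.0014, -0.0018], 0], [1, [-0.0013, 0.0014, -0.0018], 0]])

```text
time: 7.6
tool_pos: [0.4338, 0.1655, 0.0428]
tool_rot: [0.12, 0.697, 0.12, -0.697]
contact_force: [-0.7, 0.7, -1.3]
gripper_width: 0.189
```

>>> play_rows(motion=[[1, [-0.0012, -0.0019, 0], 0.05], [1, [-0.0023, -0.0038, 0], 0.1], [1, [-0.0033, -0.0057, 0], 0.15], [1, [-0.0043, -0.0077, 0], 0.2], [1, [-0.0043, -0.0077, 0], 0.2]])

```text
time: 8.1
tool_pos: [0.4294, 0.1576, 0.0427]
tool_rot: [0.188, 0.682, 0.188, -0.681]
contact_force: [0.0, 0.2, -1.8]
gripper_width: 0.196
```

```bash
cat >> h.py <<'E'
def check(n,z=.046):
    s,R=tool(); snap('wrist',n); rep()
    s2,_=tool(); s['tool_pos']=(s['tool_pos']+s2['tool_pos'])/2
    hx=hand_meas(n,s,R,dz=z-s['tool_pos'][2],dbg='f'+n)
    p=bow_fit(n,hx,z); e=torus_fit(n); C=p[:3]*1e-3
    a=np.radians(e[3]); want=e[:2]-.026*np.array([np.cos(a),np.sin(a)])
    print('phi',round(e[3]-np.degrees(hx[2]),1),'corr xyz',np.r_[want-C[:2],.046+e[2]-C[2]].round(4),'radial',round(1e3*(np.linalg.norm(e[:2]-C[:2])-.026),2),'v',(C[:2]-s['tool_pos'][:2]).round(4),'Cwant',want.round(4))
    im=cv2.imread(f'pics/{n}.png'); cv2.imwrite(f'pics/c{n}.png',cv2.resize(im[100:260,100:310],None,fx=3.8,fy=3.75,interpolation=cv2.INTER_CUBIC))
E
python3 - <<'E'
from h import *
check('w8')
E
```

```text
t 8.15 tcp [0.4295 0.1577 0.0427] jawang -149.14 x [ 0.001  0.    -1.   ] F [-0.16 -0.44 -1.37] T [-0.04 -0.03  0.01] w 0.192 j6 2.792
hook [ 0.4292  0.1554 -0.9979] -57.17 dth 1.91 along/across mm 1.77 -1.39 501.97552490234375
bow centre [0.4699 0.1403 0.0459] tilt(deg) along,across [ 0.02 -0.03] rms 0.52 3798 hook-frame diff mm [-0.13  0.03]
torus w8 [ 4.88300e-01  1.58200e-01 -3.00000e-04  4.56318e+01] 1410 rms 0.00045
phi 102.8 corr xyz [ 0.0002 -0.0006 -0.0002] radial -0.3 v [ 0.0405 -0.0174] Cwant [0.4701 0.1396]
```

View pics/cw8.png

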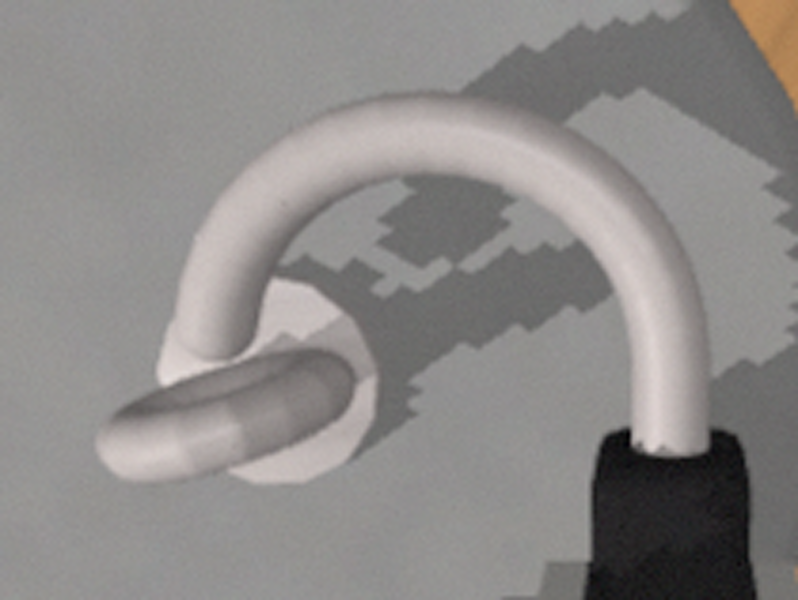

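```bash
python3 - <<'E'
from h import *
arcplan([.0405,-.0174],[.05,.1,.15,.2,.25],(.0002,-.0005))
E
```

```text
turn 0.05 shift [-0.0008 -0.0021]
turn 0.1 shift [-0.0015 -0.0043]
turn 0.15 shift [-0.002  -0.0065]
turn 0.2 shift [-0.0025 -0.0088]
turn 0.25 shift [-0.0028 -0.0111]
```

>>> play_rows(motion=[[1, [-0.0008, -0.0022, -0.0001], 0.05], [1, [-0.0015, -0.0043, -0.0002], 0.1], [1, [-0.002, -0.0065, -0.0002], 0.15], [1, [-0.0025, -0.0088, -0.0002], 0.2], [1, [-0.0028, -0.0111, -0.0002], 0.25]])

```text
time: 8.65
tool_pos: [0.4267, 0.1466, 0.0424]
tool_rot: [0.272, 0.653, 0.272, -0.652]
contact_force: [-0.1, 0.1, -1.7]
gripper_width: 0.188
```

```bash
python3 - <<'E'
s=open('h.py').read()
s=s.replace("    hx=hand_meas(n,s,R,dz=z-s['tool_pos'][2],dbg='f'+n)\n","""    th=np.arctan2(R[1,2],R[0,2])+np.pi/2; c,q=np.cos(th),np.sin(th); tp=s['tool_pos']
    hx=np.array([tp[0]+c*.0014+q*.0008,tp[1]+q*.0014-c*.0008,th+np.radians(.95)])
""")
open('h.py','w').write(s)
E
python3 - <<'E'
from h import *
check('w9')
E
```

```text
t 8.7 tcp [0.4266 0.1464 0.0424] jawang -134.63 x [ 0. -0. -1.] F [ 0.58 -0.41 -1.26] T [-0.    0.01  0.01] w 0.19 j6 2.515
bow centre [0.47   0.1396 0.0456] tilt(deg) along,across [0.15 0.04] rms 0.52 3791 hook-frame diff mm [-0.27 -0.14]
torus w9 [ 4.88200e-01  1.58100e-01 -4.00000e-04  4.56564e+01] 1523 rms 0.00053
phi 89.4 corr xyz [ 0.     -0.0001  0.0001] radial -0.09 v [ 0.0434 -0.0069] Cwant [0.47   0.1395]
```

View pics/cw9.png

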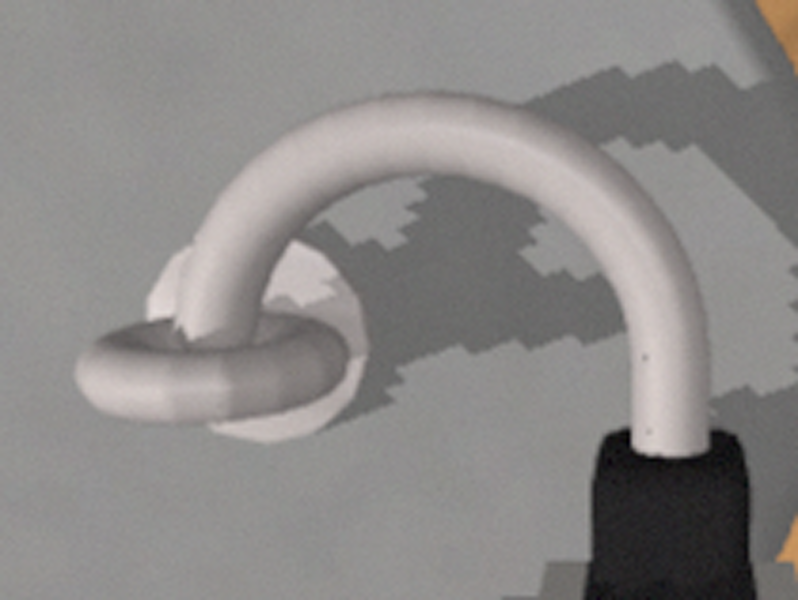

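The tip is going into the hole with no force and the corrections are about 0. Continuing along the arc.

```bash
python3 - <<'E'
from h import *
arcplan([.0434,-.0069],[.06,.12,.18,.24,.3])
E
```

```text
turn 0.06 shift [-0.0003 -0.0026]
turn 0.12 shift [-0.0005 -0.0052]
turn 0.18 shift [-0.0005 -0.0079]
turn 0.24 shift [-0.0004 -0.0105]
turn 0.3 shift [-0.0001 -0.0131]
```

>>> play_rows(motion=[[1, [-0.0003, -0.0026, 0], 0.06], [1, [-0.0005, -0.0052, 0], 0.12], [1, [-0.0005, -0.0079, 0], 0.18], [1, [-0.0004, -0.0105, 0], 0.24], [1, [-0.0001, -0.0131, 0], 0.3]])

```text
time: 9.2
tool_pos: [0.4266, 0.1335, 0.0424]
tool_rot: [0.367, 0.605, 0.367, -0.604]
contact_force: [-0.3, -0.0, -1.4]
gripper_width: 0.192
```

```bash
python3 - <<'E'
from h import *
check('w10')
E
```

```text
t 9.25 tcp [0.4266 0.1332 0.0424] jawang -117.44 x [ 0. -0. -1.] F [ 0.72  0.24 -1.48] T [ 0.03 -0.02 -0.03] w 0.19 j6 2.186
bow centre [0.47   0.1396 0.0455] tilt(deg) along,across [0.01 0.04] rms 0.52 3635 hook-frame diff mm [-0.39 -0.21]
torus w10 [ 4.88200e-01  1.58000e-01 -4.00000e-04  4.57742e+01] 1651 rms 0.00065
phi 72.3 corr xyz [ 0.0001 -0.0002  0.0001] radial -0.06 v [0.0434 0.0062] Cwant [0.4701 0.1394]
```

View pics/cw10.png

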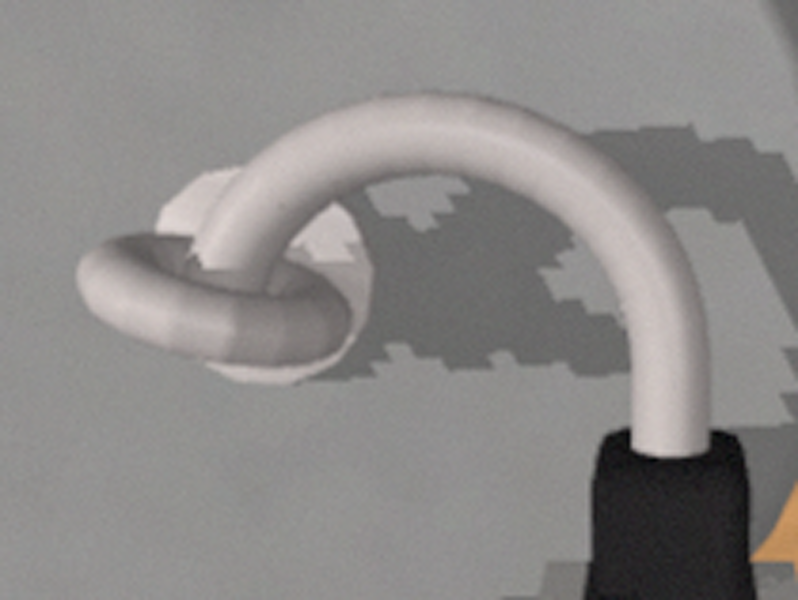

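```bash
python3 - <<'E'
from h import *
arcplan([.0434,.0062],[.08,.16,.24,.32,.4])
E
```

```text
turn 0.08 shift [ 0.0006 -0.0034]
turn 0.16 shift [ 0.0015 -0.0068]
turn 0.24 shift [ 0.0027 -0.0101]
turn 0.32 shift [ 0.0042 -0.0133]
turn 0.4 shift [ 0.0058 -0.0164]
```

>>> play_rows(motion=[[1, [0.0006, -0.0034, 0], 0.08], [1, [0.0015, -0.0068, 0], 0.16], [1, [0.0027, -0.0101, 0], 0.24], [1, [0.0042, -0.0133, 0], 0.32], [1, [0.0058, -0.0165, 0], 0.4]])

```text
time: 9.75
tool_pos: [0.4324, 0.117, 0.0424]
tool_rot: [0.48, 0.52, 0.479, -0.52]
contact_force: [0.4, -0.4, -1.3]
gripper_width: 0.189
```

```bash
python3 - <<'E'
from h import *
check('w11')
E
```

```text
t 9.8 tcp [0.4327 0.1167 0.0425] jawang -94.49 x [ 0.001 -0.    -1.   ] F [-0.67  0.6  -2.14] T [ 0.01  0.01 -0.04] w 0.189 j6 1.747
bow centre [0.4699 0.1394 0.0456] tilt(deg) along,across [ 0.05 -0.04] rms 0.51 3314 hook-frame diff mm [-0.55 -0.27]
torus w11 [ 4.88300e-01  1.57900e-01 -3.00000e-04  4.58104e+01] 1766 rms 0.00065
phi 49.5 corr xyz [ 0.0003 -0.0001  0.0001] radial 0.11 v [0.0374 0.0226] Cwant [0.4702 0.1393]
```

View pics/cw11.png

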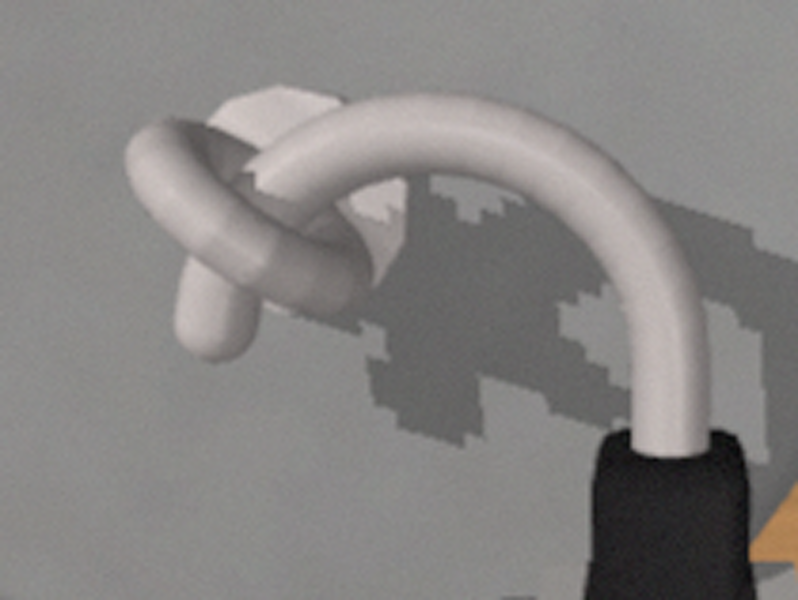

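The tip is through the ring. 0.864 rad is left to reach the bottom of the bow.

```bash
python3 - <<'E'
from h import *
arcplan([.0373,.0227],[.085,.17,.26,.345,.43],(.0002,-.0001))
E
```

```text
turn 0.085 shift [ 0.0021 -0.0031]
turn 0.17 shift [ 0.0045 -0.006 ]
turn 0.26 shift [ 0.0072 -0.0089]
turn 0.345 shift [ 0.01   -0.0114]
turn 0.43 shift [ 0.0131 -0.0136]
```

>>> play_rows(motion=[[1, [0.0021, -0.0031, 0], 0.085], [1, [0.0045, -0.006, 0], 0.17], [1, [0.0072, -0.0089, 0], 0.26], [1, [0.01, -0.0114, 0], 0.345], [1, [0.0131, -0.0136, 0], 0.43]])

```text
time: 10.3
tool_pos: [0.4455, 0.1034, 0.0423]
tool_rot: [0.579, 0.406, 0.579, -0.406]
contact_force: [0.6, 0.8, -1.9]
gripper_width: 0.191
```

```bash
python3 - <<'E'
from h import *
check('w12')
E
```

```text
t 10.35 tcp [0.446  0.1032 0.0425] jawang -69.89 x [ 0.001 -0.    -1.   ] F [ 0.52 -0.13 -1.04] T [-0.04  0.04 -0.02] w 0.193 j6 1.285
bow centre [0.4701 0.1394 0.0456] tilt(deg) along,across [ 0.01 -0.01] rms 0.51 3269 hook-frame diff mm [-0.73 -0.22]
torus w12 [ 4.88400e-01  1.57900e-01 -2.00000e-04  4.56376e+01] 1747 rms 0.00058
phi 24.7 corr xyz [ 0.0001 -0.0001  0.0002] radial 0.02 v [0.0244 0.0361] Cwant [0.4702 0.1393]
```

View pics/cw12.png

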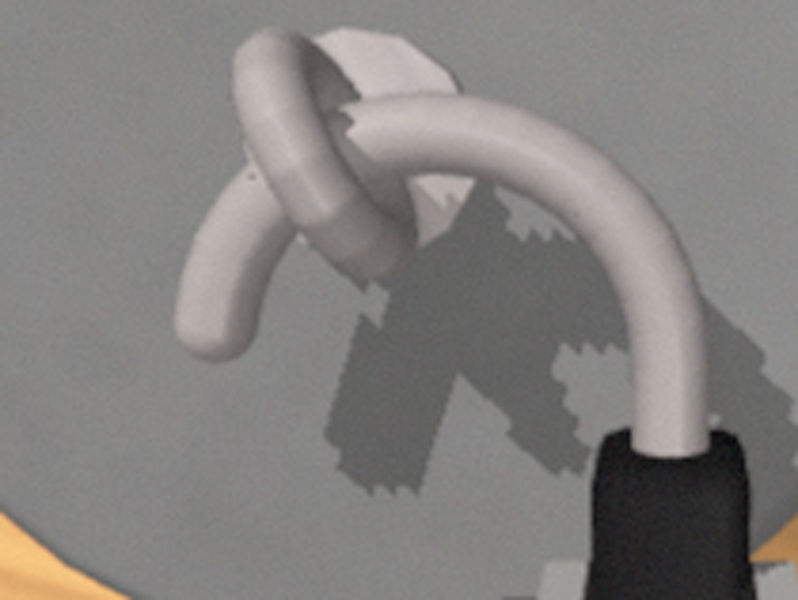

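```bash
python3 - <<'E'
from h import *
arcplan([.0243,.0362],[.085,.17,.26,.345,.43],(.0001,-.0001))
E
```

```text
turn 0.085 shift [ 0.0032 -0.002 ]
turn 0.17 shift [ 0.0065 -0.0036]
turn 0.26 shift [ 0.0102 -0.0051]
turn 0.345 shift [ 0.0138 -0.0062]
turn 0.43 shift [ 0.0174 -0.0069]
```

>>> play_rows(motion=[[1, [0.0032, -0.002, 0], 0.085], [1, [0.0065, -0.0036, 0], 0.17], [1, [0.0102, -0.0051, 0], 0.26], [1, [0.0138, -0.0062, 0], 0.345], [1, [0.0174, -0.0069, 0], 0.43]])

```text
time: 10.85
tool_pos: [0.4628, 0.0966, 0.0423]
tool_rot: [0.652, 0.273, 0.652, -0.273]
contact_force: [-0.8, 0.5, -1.8]
gripper_width: 0.197
```

```bash
python3 - <<'E'
from h import *
check('w13')
E
```

```text
t 10.9 tcp [0.4634 0.0965 0.0425] jawang -45.29 x [ 0.001  0.    -1.   ] F [-0.71 -0.84 -1.45] T [0.03 0.03 0.02] w 0.191 j6 0.838
bow centre [0.4701 0.1395 0.0456] tilt(deg) along,across [-0.   -0.05] rms 0.52 3257 hook-frame diff mm [-0.88 -0.1 ]
torus w13 [ 4.88400e-01  1.57900e-01 -2.00000e-04  4.58029e+01] 1625 rms 0.00054
phi 0.3 corr xyz [ 0.0002 -0.0002  0.0002] radial -0.02 v [0.007  0.0429] Cwant [0.4703 0.1393]
```

View pics/cw13.png

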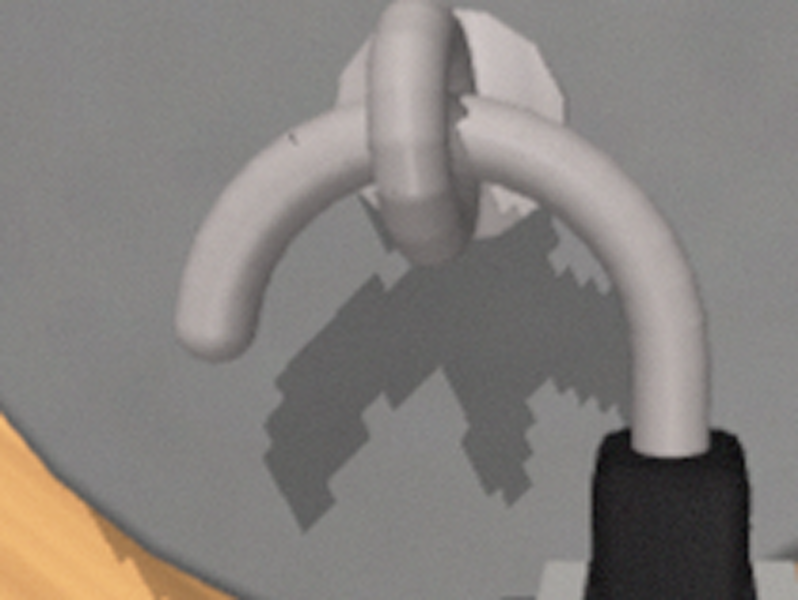

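The eye sits at the bottom of bow A (φ≈0°) with no load. Now I'll tug along hook −x, i.e. direction (−0.705, −0.71), in small steps.

>>> play_rows(motion=[[1, [-0.0007, -0.0007, 0], 0], [1, [-0.0014, -0.0014, 0], 0], [1, [-0.0014, -0.0014, 0], 0]])

```text
time: 11.2
tool_pos: [0.4612, 0.0951, 0.0422]
tool_rot: [0.652, 0.273, 0.652, -0.273]
contact_force: [0.3, 0.5, -1.9]
gripper_width: 0.19
```

>>> play_rows(motion=[[1, [-0.0005, -0.0005, 0], 0], [1, [-0.0005, -0.0005, 0], 0]])

```text
time: 11.4
tool_pos: [0.461, 0.0949, 0.0423]
tool_rot: [0.652, 0.274, 0.652, -0.273]
contact_force: [2.1, 2.7, -3.4]
gripper_width: 0.192
```

>>> play_rows(motion=[[1, [-0.0005, -0.0005, 0], 0], [1, [-0.0005, -0.0005, 0], 0]])

```text
time: 11.6
tool_pos: [0.461, 0.0949, 0.0424]
tool_rot: [0.653, 0.274, 0.652, -0.272]
contact_force: [3.6, 5.5, -3.2]
gripper_width: 0.193
```

>>> play_rows(motion=[[1, [-0.0003, -0.0003, 0], 0], [1, [-0.0003, -0.0003, 0], 0]])

```text
time: 11.8
tool_pos: [0.4609, 0.0949, 0.0425]
tool_rot: [0.653, 0.274, 0.652, -0.272]
contact_force: [4.3, 5.7, -4.3]
gripper_width: 0.191
```

```bash
python3 - <<'E'
from h import *
rep(); F=state()['contact_force']; print('along',F[:2]@[.705,.71], 'across',F[:2]@[-.71,.705])
E
```

```text
t 11.8 tcp [0.4609 0.0949 0.0425] jawang -45.44 x [ 0.003  0.003 -1.   ] F [ 4.34  5.74 -4.29] T [ 0.97 -0.67 -0.09] w 0.191 j6 0.835
along 7.135069569590765 across 0.9712223310601297
```

>>> play_rows(motion=[[1, [-0.0003, -0.0003, 0], 0], [1, [-0.0003, -0.0003, 0], 0], [1, [-0.0003, -0.0003, 0], 0]])

```text
time: 12.1
tool_pos: [0.4608, 0.0948, 0.0426]
tool_rot: [0.653, 0.275, 0.652, -0.272]
contact_force: [6.0, 7.7, -6.5]
gripper_width: 0.196
```

>>> play_rows(motion=[[1, [0, 0, -0.0005], 0], [1, [0, 0, -0.0008], 0], [1, [0, 0, -0.0008], 0]])

```text
time: 12.4
tool_pos: [0.461, 0.0948, 0.0421]
tool_rot: [0.653, 0.275, 0.652, -0.272]
contact_force: [3.9, 7.1, -2.4]
gripper_width: 0.192
```

```bash
python3 - <<'E'
from h import *
rep(); F=state()['contact_force']; print('along',F[:2]@[.705,.71], 'across',F[:2]@[-.71,.705])
E
```

```text
t 12.4 tcp [0.461  0.0948 0.0421] jawang -45.44 x [ 0.003  0.003 -1.   ] F [ 3.87  7.06 -2.36] T [ 1.1  -0.61 -0.03] w 0.192 j6 0.834
along 7.737881401373707 across 2.2304068012436593
```

>>> play_rows(motion=[[1, [-0.0003, -0.0003, 0], 0], [1, [-0.0003, -0.0003, 0], 0]])

```text
time: 12.6
tool_pos: [0.4609, 0.0948, 0.0422]
tool_rot: [0.653, 0.275, 0.651, -0.271]
contact_force: [4.0, 8.9, -3.7]
gripper_width: 0.193
```

>>> play_rows(motion=[[1, [-0.0002, -0.0001, 0], 0]])

```text
time: 12.7
tool_pos: [0.4608, 0.0948, 0.0422]
tool_rot: [0.653, 0.275, 0.651, -0.271]
contact_force: [6.4, 9.6, -4.0]
gripper_width: 0.194
```

>>> play_rows(motion=[[1, [0, 0, 0], 0]])

```text
time: 12.8
tool_pos: [0.4609, 0.0948, 0.0422]
tool_rot: [0.653, 0.275, 0.651, -0.271]
contact_force: [5.3, 9.0, -3.4]
gripper_width: 0.188
```

>>> play_rows(motion=[[1, [0, 0, 0], 0]])

```text
time: 12.9
tool_pos: [0.4609, 0.0948, 0.0422]
tool_rot: [0.653, 0.275, 0.651, -0.271]
contact_force: [5.9, 7.6, -3.5]
gripper_width: 0.193
```

The tug held 9.6–11.3 N along the shank, and the tool didn't move, so the hook has caught. Relaxing.

>>> play_rows(motion=[[1, [0.0008, 0.0008, 0], 0], [1, [0.0016, 0.0016, 0], 0], [1, [0.0026, 0.0026, 0.0002], 0], [1, [0.0026, 0.0026, 0.0002], 0]])

```text
time: 13.3
tool_pos: [0.4615, 0.0953, 0.0414]
tool_rot: [0.652, 0.272, 0.653, -0.273]
contact_force: [-0.0, 0.5, 0.1]
gripper_width: 0.191
```

```bash
python3 - <<'E'
from h import *
check('w14')
E
```

```text
t 13.35 tcp [0.4615 0.0953 0.0414] jawang -45.38 x [-0.001 -0.001 -1.   ] F [-0.77  0.77 -0.22] T [ 0.02 -0.14  0.01] w 0.191 j6 0.838
bow centre [0.4683 0.1382 0.0445] tilt(deg) along,across [0.2  0.03] rms 0.51 3257 hook-frame diff mm [-0.99 -0.  ]
torus w14 [ 4.88100e-01  1.58000e-01 -4.00000e-04  4.58357e+01] 1659 rms 0.00057
phi 0.3 corr xyz [0.0017 0.0011 0.0011] radial 1.98 v [0.0068 0.0429] Cwant [0.4699 0.1393]
```

>>> play_rows(motion=[[1, [0.001, 0.001, -0.0005], 0], [1, [0.001, 0.001, -0.0012], 0], [1, [0.001, 0.001, -0.0016], 0], [1, [0.001, 0.001, -0.0016], 0]])

```text
time: 13.75
tool_pos: [0.4628, 0.0965, 0.0401]
tool_rot: [0.652, 0.273, 0.652, -0.273]
contact_force: [0.6, -1.1, 0.5]
gripper_width: 0.193
```

>>> play_rows(motion=[[0.4, [0, 0, 0], 0], [0.2, [0, 0, 0], 0], [0, [0, 0, 0], 0], [0, [0, 0, 0], 0], [0, [0, 0, 0], 0]])

```text
time: 14.25
tool_pos: [0.4629, 0.0966, 0.0401]
tool_rot: [0.652, 0.273, 0.652, -0.273]
contact_force: [-0.4, -0.0, 0.4]
gripper_width: 0.502
```

```bash
python3 - <<'E'
from h import *
rep(); snap('wrist','w15')
E
```

```text
t 14.25 tcp [0.4629 0.0966 0.0401] jawang -45.38 x [ 0.  0. -1.] F [-0.4  -0.04  0.44] T [-0.05 -0.02  0.  ] w 0.502 j6 0.84
```

View pics/w15.png

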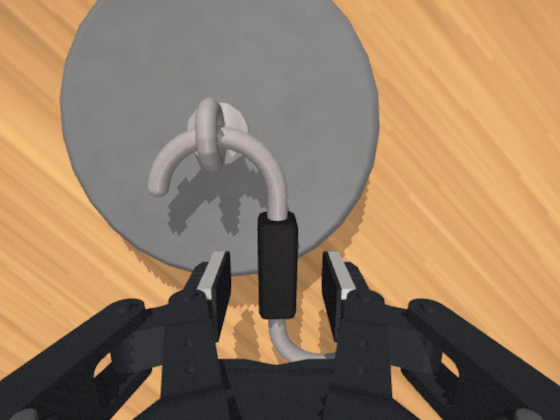

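The hook is released and lies across the disc, with the eye at (208,132) in the bottom of the bow. The open fingers are clear of the sleeve at (277,265). Lifting straight up.

>>> play_rows(motion=[[0, [0, 0, 0.02], 0], [0, [0, 0, 0.06], 0], [0, [0, 0, 0.1], 0], [0, [0, 0, 0.13], 0], [0, [0, 0, 0.13], 0]])

```text
time: 14.8
tool_pos: [0.4661, 0.0968, 0.176]
tool_rot: [0.656, 0.274, 0.649, -0.271]
contact_force: [0.5, 0.0, 0.4]
gripper_width: 0.5
```

>>> play_rows(motion=[[0, [-0.02, -0.02, 0.02], 0], [0, [-0.02, -0.02, 0.02], 0], [0, [-0.02, -0.02, 0.02], 0]])

```text
time: 15.1
tool_pos: [0.4427, 0.0765, 0.1895]
tool_rot: [0.652, 0.273, 0.652, -0.273]
contact_force: [0.2, 0.7, 0.8]
gripper_width: 0.498
```

```bash
python3 - <<'E'
from h import *
rep(); snap('wrist','w16'); snap('side','s16')
P=cloud('w16'); 
e=torus_fit('w16',zlo=.048,rad=.016)
x,c=fit_hook('w16',[.463,.095,np.radians(45)],z=.04,dbg='f16')
im=cv2.imread('pics/s16.png'); cv2.imwrite('pics/cs16.png',cv2.resize(im[200:310,210:350],None,fx=5,fy=5,interpolation=cv2.INTER_CUBIC))
E
```

```text
t 15.1 tcp [0.4427 0.0765 0.1895] jawang -45.42 x [ 0.  0. -1.] F [0.22 0.74 0.82] T [ 0.   -0.03 -0.04] w 0.498 j6 0.798
torus w16 [ 4.87300e-01  1.58200e-01 -9.00000e-04  4.58111e+01] 365 rms 0.00047
```

View pics/w16.png

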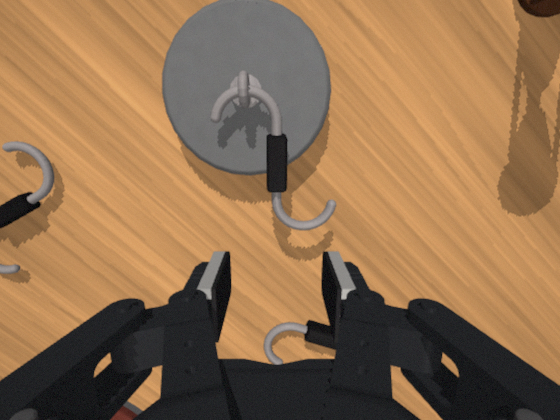

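View pics/cs16.png

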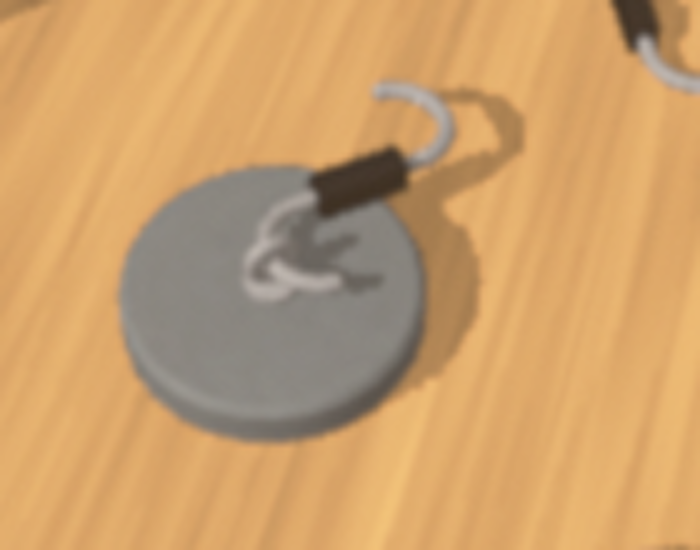

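Both views show the hook threaded through the eye and lying still on the weight, with the weight where it was. The gripper is clear, so I'm handing in.

```bash
python3 - <<'E'
from h import *
print(workorder.job_done())
E
```

```text
the job is handed in; nothing more can be done
None
```

The hook is threaded through the eye and lying on top of the weight. I handed the job in at about 15 s; no verdict was reported.

- **Threading:** I picked the hook farthest to the robot's right and turned bow A through the eye along its own curve, about 115°. The force readings stayed near zero the whole way, and the eye ended at the bottom of the bow.
- **Tug:** I pulled along the shank, away from the eye, in small steps. At the end it held 9.6–11.3 N along the shank, about 10.3 N on average, and the tool did not move. Some sideways and vertical load came with it, so the highest total I read was about 12.2 N, still under 13 N. The readings are noisy, by roughly ±1 N.
- **Laying down:** I lowered the hook until it touched the eye lightly, then opened the fingers. By my estimate the sleeve end settled the last 4–5 mm by itself.
- **Last checks:** The final wrist and side pictures show the hook lying on the weight, still in the eye, with the gripper clear. The eye measured within about 1.5 mm of where it started, and its direction was unchanged within camera error. I never touched the other things.

One check failed: my final attempt to fit the hook's position from the picture gave nothing I could use. I judged the hook's final rest from the pictures alone.

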